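# Stand the fallen bookend back up against the row of cartons

### The arm

A 7-joint arm with a two-finger parallel gripper is mounted at the origin on the work surface. World frame = base frame: x ahead of the robot, y to its left, z up, the work surface at z = 0. Lengths are in m, angles in rad, forces in N, time in s.
With the tool pointing down it reaches from about 0.4 to 0.85 m from the base axis. Payload 10.4 kg.
Tool frame: the origin (TCP) lies on the front face of the gripper's body, between the roots of the fingers; the fingertips stand bot.tcp_to_tips ahead of it and the grasp point (between the pads) lies 51 mm ahead of it (bot.tcp_to_tips is the distance from the TCP to the fingertips, in m); z points along the fingers, y is the direction in which the jaws open and shut (so a half turn about z gives the same grasp; the last joint's range is limited). The gripper opens to 87 mm and grips with 3 to 60 N. Pads are 19 mm wide; open, the fingers measure 117 mm over their backs; the gripper's body (75 mm by 190 mm) begins 51 mm behind the grasp point.
Start: joints at [-1.28, 0.332, -0.065, 1.46, 0.022, 1.35, -0.088], TCP at [0.193, 0.595, 0.292] pointing down, gripper open.
Joint ranges: [-2.6, 2.6], [-0.5, 2.12], [-1.47, 1.34], [0.16, 2.42], [-1.27, 4.41], [0.06, 2.06], [-2.6, 2.6]. Speed limits (rad/s): [2.22, 2.22, 2.79, 2.79, 3.14, 3.14, 3.14].

### API

Orientations are given as a 3x3 rotation matrix whose columns are the frame's x, y, z axes.
In Python, from station import bot, imaging, workorder gives the robot as it stands.
- The arm moves only by the tool jog_arm, never from a script. Its argument "deltas" is one flat list of numbers, 5 for each row, row after row: the shift along the tool's x, y, z in m, then the turn about the tool's z in rad, then the gripper command: -1 is fully open, 1 is shut, values between are in proportion. A call has 1 to 12 rows; each row shifts and turns the commanded pose from where the row before left it, along the tool's axes as they then stand; what a row does not reach is not made up. A row lasts 1/12 s, in which the tool goes at most 41.7 mm and 7.16 degrees, less where a joint would pass 70% of its speed; a pose out of reach is approached as far as the arm can. A call with a gripper value outside its range is refused whole. The fingers move at their own pace and stop on an object; "grip_force" is the grip in N (left out, the last holds). Time passes only in rows, so rows that do not move let the fingers close. It gives the time, the measured TCP pose, the force and the opening at its end, in the units of the state.
- bot.get_obs(): the state, without advancing time (a new reading comes with each control period).
- imaging.capture(name): name is "side" or "top" or "wrist"; returns (picture, depth): 384x512x3 uint8, red, green, blue; 384x512 float32, m along the optical axis (not along the pixel's ray), 0 where there is no reading.
- imaging.camera_model(name): a dict with "mtx" (3x3 intrinsics, pixels), "view" (4x4, takes a point from world to camera coordinates). Camera axes: x right, y down, z forward; pixel columns grow to the right and rows downward; lengths in m; the calibration is good to about 2 mm. The wrist camera is an equidistant fisheye: a pixel r from the principal point sees the ray r / f radians off the axis. A picture is of the moment at which its call begins: read the wrist's pose just before it. camera_model takes no time and is no camera call; for the wrist camera it gives the pose at the moment of the call.
- workorder.finish_job(): hands the job in, once; it reports no verdict.
The state is a dict: "clock": time; "q": joint angles; "dq": joint speeds; "joint_torque": joint torques, N m; "eef_pos": TCP position; "tool_rot": TCP orientation; "ft_force": force on the tool from outside, world axes, zero at the start; "torque": the same for the moment, N m; "gripper_width": finger opening in m.
Only numpy, scipy, OpenCV 4.12 (cv2) and the standard library are available. Lean on these libraries where they do the work, as an engineer would, in place of code of your own. Each camera call takes 0.05 s, during which the arm holds its last target.

### The job

The aluminium bookend that holds the row of packed cartons has been knocked flat, its heavy base sticking up like a wall. Using only pushes with the fingertips, never gripping or lifting it, push the base over so that the bookend stands on its base again, then push it along the bench until the flat back of its upright is snug and square against the end carton, with none of its width sticking out past that carton's sides. Do not shove the row along, knock over a carton, or disturb the other things on the bench.

Things in the scene. Friction and masses are not known exactly. Their poses are not given: they have to be found in the camera images.
- bookend: L-shaped bookend, bare aluminium, 0.64 kg +-20 %, 110 mm wide (own x): base plate 110 x 110 x 16 mm, upright 5 mm thick. Origin: middle of the heel edge (outer corner of base underside and upright back). Fallen at start: upright flat on the bench along own +y (y 0 to 82, z 0 to 5 mm) towards the row, base a wall along own +z (z 0 to 110, y 0 to 16 mm). Standing: own +y up, base away from the row.
- base_edge (a point): on the bookend: middle of the base plate's free edge, on its top side (own 0, 16, 110 mm), 110 mm high at the start. Pushed near here towards own -y (away from the row) with 1 to 2 N the base pivots on the heel and past about 21 degrees falls by itself flat onto the bench, the upright swinging up.
- upright_edge (a point): on the bookend: middle of the upright's free edge, on its inner side (own 0, 82, 5 mm); 82 mm above the bench once it stands. The inner side faces away from the row, the flat back towards it. Standing, the bookend slides on the bench at a few N and does not tip if the upright is pushed low down, just above the 16 mm base.
- carton_end: end carton of the row, the one nearest the bookend: closed cardboard box standing on the bench, 160 mm wide (own x), 70 mm deep (own y), 130 mm high, about 0.6 kg, loose. Origin: centre of its underside. Its end face, where the bookend belongs, is the face at own y = -35 mm, looking to own -y.
- carton_mid: second carton of the row, just behind the end carton (+y side): 150 wide x 50 deep x 155 mm high, about 0.5 kg, loose. Origin: centre of its underside.
- carton_far: third carton of the row: 170 wide x 80 deep x 115 mm high, about 0.7 kg, loose. Origin: centre of its underside.
- tape: bystander, leave alone: clear roll of packing tape lying flat, 104 mm across, 48 mm high. Origin: centre of its underside.
- cleaner: bystander, leave alone: white plastic bottle, 64 mm across, 170 mm high, standing. Origin: centre of its underside.
- pencup: bystander, leave alone: grey open plastic cup, 72 mm across, 90 mm high. Origin: centre of its underside.
- smallbox: bystander, leave alone: small cardboard box 85 x 65 x 50 mm high. Origin: centre of its underside.
- stapler: bystander, leave alone: black desk stapler, 130 mm long, 32 mm wide, 58 mm high. Origin: centre of its underside.
- knife: bystander, leave alone: grey closed utility knife lying flat, 150 mm long, 22 mm wide, 18 mm high. Origin: centre of its underside.
Mind the look-alikes: they are no part of the job. What is shaped like the carton_mid but black is not meant.

How it is judged:
By the outcome, as a careful person would: the job done as asked, in the order asked, and still so for the second after the job is handed in, with the robot touching nothing.
It also fails if it takes over 58 s, if anything falls off the work surface, if the arm or the gripper's body presses on something with over 40 N, if the wrist force passes 120 N, or if a joint passes its speed limit or range.

## Working session

There is one attempt and no reset: what is moved stays moved. The work goes in short steps, Python scripts to look and compute and a tool call to move; the robot and the scene stay as the last step left them, time stands still between calls to the robot, and variables do not carry over. Pictures are saved under pics/ and viewed, and the job is handed in when it is done.

Besides the shell and the picture viewer there is one more tool, called by a JSON object that holds its "name" and its "arguments". jog_arm: Moves the arm, as the interface text tells. Its arguments: {"type":"object","properties":{"deltas":{"type":"array","items":{"type":"number"}},"grip_force":{"type":"number"}},"required":["deltas"]}

```bash
ls; mkdir -p pics; python3 - <<'E'
from station import bot, imaging, workorder
import cv2,numpy as np
o=bot.get_obs(); print({k:np.round(v,3).tolist() for k,v in o.items()}, bot.tcp_to_tips)
for n in("side","top"):
    p,d=imaging.capture(n); np.savez(f"pics/{n}0.npz",p=p,d=d); cv2.imwrite(f"pics/{n}0.png",p[:,:,::-1])
    m=imaging.camera_model(n); print(n,np.round(m["mtx"],1).tolist(),np.round(m["view"],3).tolist())
E
```

```text
pics
{'clock': 0.0, 'q': [-1.28, 0.333, -0.065, 1.461, 0.022, 1.35, -0.089], 'dq': [-0.0, -0.001, -0.001, -0.0, 0.001, 0.001, -0.001], 'joint_torque': [-0.0, -62.324, 0.025, -38.989, -0.061, 0.04, 0.0], 'eef_pos': [0.193, 0.594, 0.291], 'tool_rot': [[-0.951, 0.309, -0.0], [0.309, 0.951, -0.001], [-0.0, -0.001, -1.0]], 'ft_force': [0.734, -0.596, -0.09], 'torque': [0.022, 0.028, 0.03], 'gripper_width': 0.087} 0.0697
side [[491.8, 0.0, 253.0], [0.0, 491.8, 189.0], [0.0, 0.0, 1.0]] [[0.944, -0.33, 0.002, -0.548], [-0.193, -0.557, -0.808, 0.185], [0.267, 0.762, -0.589, 1.199], [0.0, 0.0, 0.0, 1.0]]
top [[484.3, 0.0, 250.0], [0.0, 484.3, 194.6], [0.0, 0.0, 1.0]] [[-0.017, -1.0, -0.007, -0.009], [-0.995, 0.018, -0.099, 0.588], [0.099, 0.006, -0.995, 1.404], [0.0, 0.0, 0.0, 1.0]]
```

View pics/side0.png

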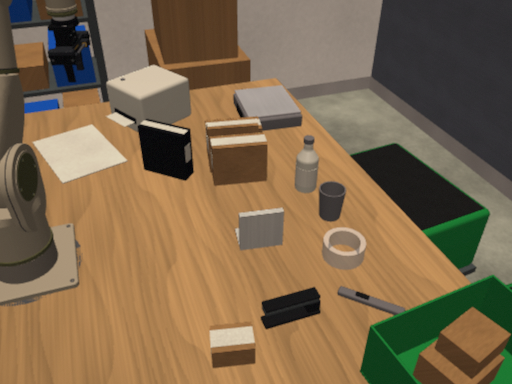

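View pics/top0.png

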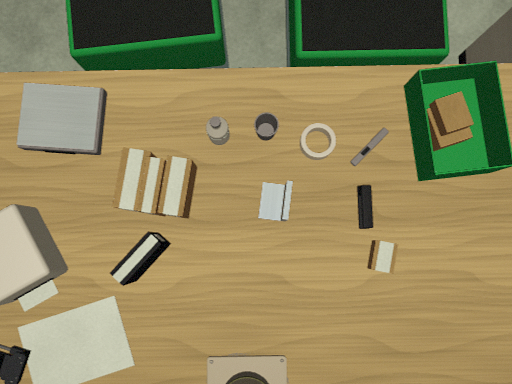

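The top view has the bookend around (275,200), with its base wall at (288,200). The row is to the left at (155,185), and the end carton is the one at about (178,186). Next I'll measure from depth.

```bash
cat > h.py <<'E'
import numpy as np,cv2
from station import imaging
def cloud(n,p,d,m=None):
    m=m or imaging.camera_model(n)
    K=np.array(m["mtx"]);V=np.array(m["view"])
    v,u=np.mgrid[:384,:512]
    c=np.stack([(u-K[0,2])*d/K[0,0],(v-K[1,2])*d/K[1,1],d],-1)
    W=(c-V[:3,3])@V[:3,:3]
    W[d<=0]=np.nan
    return W
def rect(P):
    r=cv2.minAreaRect((P[:,:2]*1000).astype(np.float32)); return np.round(r[0],1),np.round(r[1],1),round(r[2],2)
E
python3 - <<'E'
from h import *
for n in("top","side"):
    z=np.load(f"pics/{n}0.npz");W=cloud(n,z["p"],z["d"])
    if n=="top": np.save("pics/W0.npy",W)
    X,Y,Z=W[...,0],W[...,1],W[...,2]
    ok=np.isfinite(Z); print(n,"bench z",np.nanmedian(Z[(X>.3)&(X<.8)&(abs(Y)<.4)]))
    mask=(ok&(Z>0.012)&(Z<.3)&(X>.25)&(X<.85)&(Y>-.5)&(Y<.5)).astype(np.uint8)
    k,L,s,c=cv2.connectedComponentsWithStats(mask)
    for i in range(1,k):
        if s[i,4]>60:
            P=W[L==i]; zt=np.percentile(P[:,2],97); T=P[P[:,2]>zt-.012]
            print(np.round(c[i]),s[i,4],"ztop",round(zt,4),"all",*rect(P),"top",*rect(T))
E
```

```text
top bench z 0.001010701948318901
[ 88. 130.] 1345 ztop 0.065 all [787.  462.7] [ 79.4 131.6] 85.86 top [788.7 464.4] [ 73.  124.1] 87.88
[267. 124.] 364 ztop 0.094 all [784.3 -69.7] [68.5 69.8] 39.91 top [784.3 -69.7] [68.5 69.8] 39.91
[218. 130.] 523 ztop 0.1731 all [773.   71.3] [61.  61.9] 38.69 top [774.6  71.4] [28.9 27.3] 57.86
[318. 140.] 601 ztop 0.053 all [ 744.2 -222.7] [102.5 102.9] 26.35 top [ 744.2 -222.9] [101.5 102.9] 63.17
[369. 147.] 249 ztop 0.0211 all [ 729.5 -382.3] [ 21.2 150.2] 43.86 top [ 729.5 -382.3] [ 21.2 150.2] 43.86
[155. 184.] 4540 ztop 0.1584 all [618.6 251.5] [203.2 171.4] 79.73 top [607.4 248.3] [ 51.6 149.9] 80.15
[287. 201.] 299 ztop 0.115 all [ 563.8 -122.3] [ 18.6 109.5] 81.32 top [ 563.9 -123.6] [ 16.2 109.1] 82.01
[366. 206.] 511 ztop 0.0632 all [ 546.9 -357.4] [127.   31.5] 0.96 top [ 546.  -357.4] [122.7  31.5] 0.96
[140. 258.] 1524 ztop 0.1594 all [410.8 288.8] [ 51.2 152.1] 46.85 top [410.5 289.1] [ 51.2 151.2] 46.81
[383. 256.] 761 ztop 0.0551 all [ 400.7 -402. ] [67.3 85.7] 78.28 top [ 401.  -401.9] [67.4 85. ] 77.77
side bench z 0.0016622
[... 261 characters left out ...]
  62.5] [50.9 63.7] 56.28 top [769.4  71.7] [27.4 28.6] 37.71
[331. 199.] 854 ztop 0.0907 all [779.6 -68.1] [73.3 69.9] 74.46 top [778.9 -68.9] [71.7 71. ] 63.72
[261. 227.] 1516 ztop 0.1116 all [ 558.9 -123. ] [ 23.8 110.8] 81.67 top [ 558.9 -121.8] [ 22.3 110.4] 83.44
[344. 247.] 1213 ztop 0.0504 all [ 738.5 -223.1] [105.8 102.5] 75.19 top [ 738.9 -222.7] [104.9 101.8] 75.19
[372. 300.] 440 ztop 0.0193 all [ 724.8 -381.4] [ 23.8 148.3] 44.49 top [ 724.8 -381.4] [ 23.8 148.3] 44.49
[293. 302.] 1019 ztop 0.0607 all [ 542.3 -356.3] [ 32.5 127.6] 89.93 top [ 541.3 -356.3] [ 32.5 125.6] 89.93
[232. 343.] 1704 ztop 0.0536 all [ 396.  -401.2] [69.7 85.9] 78.13 top [ 396.2 -400.9] [69.1 85.5] 78.0
```

```bash
python3 - <<'E'
from h import *
for n in("top","side"):
    z=np.load(f"pics/{n}0.npz");W=cloud(n,z["p"],z["d"])
    X,Y,Z=W[...,0],W[...,1],W[...,2]
    reg=(X>.5)&(X<.75)&(Y>.12)&(Y<.38)
    for nm,h in(("end",.130),("mid",.155),("far",.115)):
        m=(reg&(abs(Z-h-.002)<.007)).astype(np.uint8)
        k,L,s,c=cv2.connectedComponentsWithStats(m); i=1+np.argmax(s[1:,4])
        print(n,nm,s[i,4],*rect(W[L==i]), np.median(Z[L==i]))
    # bookend: wall vertical & upright flat
    reg=(X>.48)&(X<.64)&(Y>-.16)&(Y<0.0)
    m=reg&(Z>.1); P=W[m]; print("wall top",*rect(P),np.median(P[:,2]))
    if n=="side":
        m=reg&(Z>.03)&(Z<.1); P=W[m]; print("wall pts",len(P)); 
    # line fits along pixel-level: end carton face
    u=np.array([np.cos(np.radians(81)),np.sin(np.radians(81))])
    # upright visible in colour
E
python3 - <<'E'
import cv2
p=cv2.imread('pics/top0.png'); cv2.imwrite('pics/zoom0.png',cv2.resize(p[140:240,110:310],None,fx=4,fy=4,interpolation=cv2.INTER_CUBIC))
E
```

```text
top end 1490 [605.4 188.3] [ 72.5 163.1] 80.03 0.13073284154497278
top mid 1006 [607.4 248.3] [ 51.6 149.9] 80.15 0.15561582489038778
top far 1514 [630.2 311.7] [ 80.8 170.5] 79.24 0.1157160124045904
wall top [ 563.9 -123.5] [ 16.2 109.1] 81.87 0.11008995708824161
side end 906 [598.9 190.4] [ 86.3 164.4] 79.74 0.1308638347932164
side mid 488 [601.3 246.9] [ 57.3 148.6] 80.24 0.15545798595728866
side far 232 [594.5 155. ] [ 16.1 158.9] 77.35 0.11749626464451554
wall top [ 558.9 -121.8] [ 22.3 110.4] 83.44 0.10934188991939253
wall pts 965
```

View pics/zoom0.png

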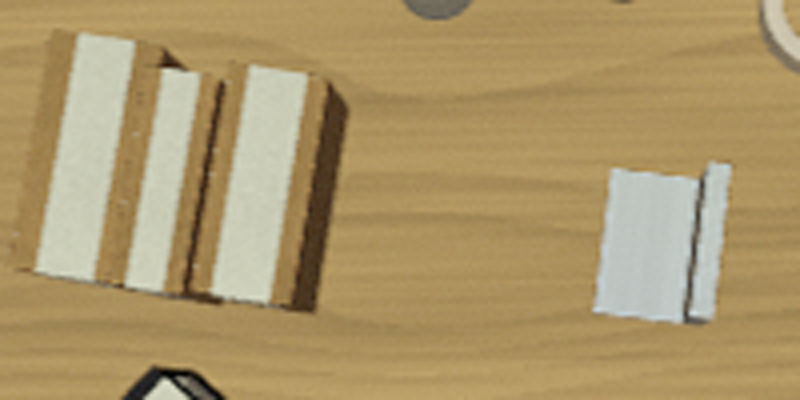

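{"name": "jog_arm", "arguments": {"deltas": [0, 0, 0, 0.1163, 0, 0, 0, 0, 0.1163, 0, 0, 0, 0, 0.1163, 0, 0, 0, 0, 0.1163, 0, 0, 0, 0, 0.1163, 0, 0, 0, 0, 0.1163, 0, 0, 0, 0, 0.1163, 0, 0, 0, 0, 0.1163, 0, 0, 0, 0, 0.1163, 0, 0, 0, 0, 0.1163, 0, 0, 0, 0, 0.1163, 0, 0, 0, 0, 0.1163, 0]}}

```text
clock: 1.1
eef_pos: [0.1928, 0.5943, 0.2918]
tool_rot: [[0.144, 0.99, -0.0], [0.99, -0.144, -0.001], [-0.001, -0.0, -1.0]]
ft_force: [-1.1, 0.7, -0.0]
gripper_width: 0.0434
```

{"name": "jog_arm", "arguments": {"deltas": [-0.0252, 0.0195, 0, 0, 0, -0.0252, 0.0195, 0, 0, 0, -0.0252, 0.0195, 0, 0, 0, -0.0252, 0.0195, 0, 0, 0, -0.0252, 0.0195, 0, 0, 0, -0.0252, 0.0195, 0, 0, 0, -0.0252, 0.0195, 0, 0, 0, -0.0252, 0.0195, 0, 0, 0, -0.0252, 0.0195, 0, 0, 0, -0.0252, 0.0195, 0, 0, 0, -0.0252, 0.0195, 0, 0, 0, -0.0252, 0.0195, 0, 0, 0]}}

```text
clock: 2.1
eef_pos: [0.3833, 0.2611, 0.2921]
tool_rot: [[0.138, 0.99, -0.0], [0.99, -0.138, 0.0], [0.0, -0.0, -1.0]]
ft_force: [1.0, 0.6, -0.5]
gripper_width: 0.0435
```

{"name": "jog_arm", "arguments": {"deltas": [-0.0252, 0.0195, 0, 0, 0, -0.0252, 0.0195, 0, 0, 0, -0.0252, 0.0195, 0, 0, 0, -0.0252, 0.0195, 0, 0, 0, -0.0252, 0.0195, 0, 0, 0, -0.0252, 0.0195, 0, 0, 0, -0.0252, 0.0195, 0, 0, 0, -0.0252, 0.0195, 0, 0, 0, -0.0252, 0.0195, 0, 0, 0, -0.0252, 0.0195, 0, 0, 0, -0.0252, 0.0195, 0, 0, 0, 0, 0, 0, 0, 0]}}

```text
clock: 3.1
eef_pos: [0.5581, -0.0476, 0.292]
tool_rot: [[0.145, 0.989, 0.001], [0.989, -0.145, -0.003], [-0.003, 0.001, -1.0]]
ft_force: [-0.4, -0.1, -0.6]
gripper_width: 0.0434
```

{"name": "jog_arm", "arguments": {"deltas": [0, 0.002, 0.02, 0, 0, 0, 0.002, 0.02, 0, 0, 0, 0.002, 0.02, 0, 0, 0, 0.002, 0.02, 0, 0, 0, 0.002, 0.02, 0, 0, 0, 0.002, 0.02, 0, 0, 0, 0.002, 0.005, 0, 0, 0, 0, 0, 0, 0, -0.015, 0, 0, 0, 0, -0.015, 0, 0, 0, 0, 0, 0, 0, 0, 0]}}

```text
clock: 4.02
eef_pos: [0.5667, -0.0764, 0.1688]
tool_rot: [[0.142, 0.99, 0.002], [0.99, -0.142, -0.001], [-0.001, 0.002, -1.0]]
ft_force: [1.0, -0.0, 1.1]
gripper_width: 0.0434
```

```bash
python3 - <<'E'
from h import *
from station import bot
p,d=imaging.capture("side"); cv2.imwrite("pics/s1.png",cv2.resize(p[130:290,150:370,::-1],None,fx=3,fy=3))
o=bot.get_obs();print(o["eef_pos"],o["ft_force"])
E
```

```text
[ 0.56698801 -0.07471178  0.16863881] [-0.86858406  0.39722507  0.36115601]
```

View pics/s1.png

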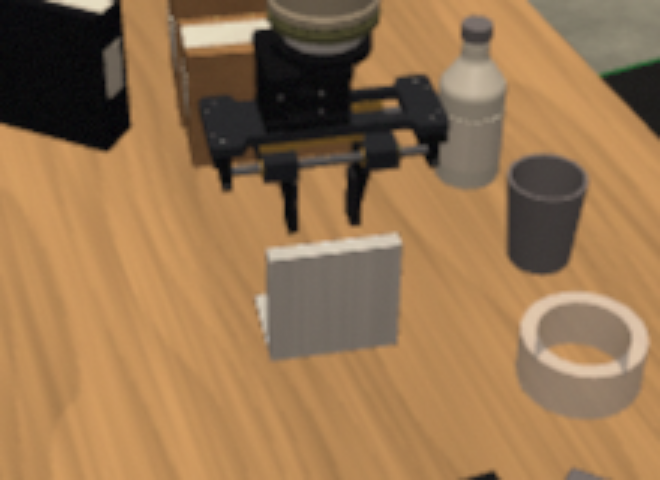

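{"name": "jog_arm", "arguments": {"deltas": [-0.005, 0, 0.003, 0, 0, -0.005, 0, 0, 0, 0, -0.005, 0, 0, 0, 0, -0.005, 0, 0, 0, 0, -0.004, 0, 0, 0, 0, -0.003, 0, 0, 0, 0, -0.003, 0, 0, 0, 0, -0.003, 0, 0, 0, 0, -0.003, 0, 0, 0, 0, -0.003, 0, 0, 0, 0, -0.003, 0, 0, 0, 0, -0.003, 0, 0, 0, 0]}}

```text
clock: 5.07
eef_pos: [0.5606, -0.118, 0.1643]
tool_rot: [[0.138, 0.99, 0.0], [0.99, -0.138, 0.0], [0.0, 0.0, -1.0]]
ft_force: [1.0, 1.1, 1.2]
gripper_width: 0.0434
```

{"name": "jog_arm", "arguments": {"deltas": [-0.003, 0, 0, 0, 0, -0.003, 0, 0, 0, 0, -0.003, 0, 0, 0, 0, -0.003, 0, 0, 0, 0]}}

```text
clock: 5.4
eef_pos: [0.5588, -0.13, 0.1641]
tool_rot: [[0.138, 0.99, -0.0], [0.99, -0.138, -0.0], [-0.0, -0.0, -1.0]]
ft_force: [0.3, 0.5, 0.2]
gripper_width: 0.0437
```

```bash
python3 - <<'E'
from h import *
from station import bot
p,d=imaging.capture("side"); cv2.imwrite("pics/s2.png",cv2.resize(p[130:290,150:370,::-1],None,fx=3,fy=3))
o=bot.get_obs();print(o["eef_pos"],o["ft_force"])
E
```

```text
[ 0.55859901 -0.13069361  0.16420528] [-0.42554637 -0.76075494 -0.13532555]
```

View pics/s2.png

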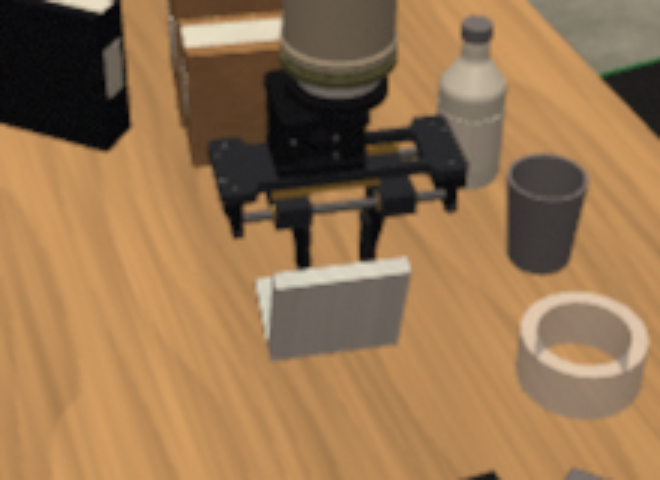

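The wall is now tilting and the fingertips are centred on it, so I'll keep pushing.

{"name": "jog_arm", "arguments": {"deltas": [-0.003, 0, 0, 0, 0, -0.003, 0, 0, 0, 0, -0.003, 0, 0, 0, 0, -0.003, 0, 0, 0, 0, -0.003, 0, 0, 0, 0, -0.003, 0, 0, 0, 0, -0.003, 0, 0, 0, 0, -0.003, 0, 0, 0, 0]}}

```text
clock: 6.12
eef_pos: [0.5555, -0.1537, 0.1642]
tool_rot: [[0.138, 0.99, -0.0], [0.99, -0.138, 0.0], [0.0, -0.0, -1.0]]
ft_force: [-0.2, 0.3, -0.3]
gripper_width: 0.0436
```

```bash
python3 - <<'E'
from h import *
from station import bot
p,d=imaging.capture("side"); cv2.imwrite("pics/s3.png",cv2.resize(p[130:290,150:370,::-1],None,fx=3,fy=3))
o=bot.get_obs();print(o["eef_pos"],o["ft_force"])
E
```

```text
[ 0.55532687 -0.15437998  0.16424805] [-0.34656799 -0.86095556 -0.68088257]
```

View pics/s3.png

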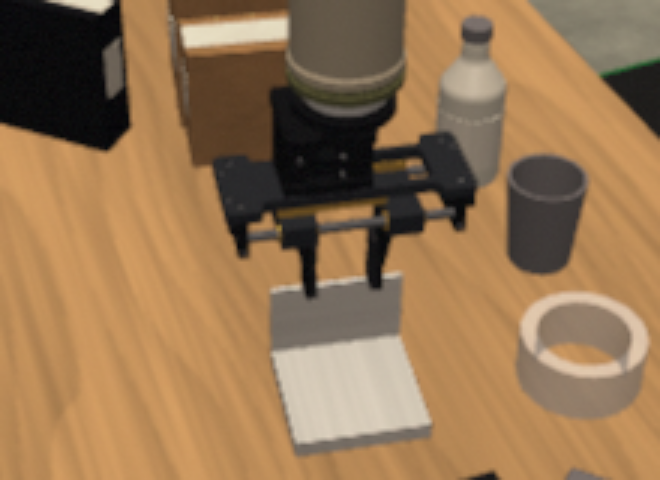

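It's standing on its base, with the upright facing the row. Next I'll go up and behind it, then measure.

{"name": "jog_arm", "arguments": {"deltas": [0, 0, -0.02, 0, 0, 0, 0, -0.02, 0, 0, 0, 0, -0.02, 0, -0.5, -0.02, 0, 0, 0, -0.5, -0.02, 0, 0, 0, -0.5, -0.02, 0, 0, 0, -0.5, -0.02, 0, 0, 0, -0.5, -0.02, 0, 0, 0, -0.5, -0.02, 0, 0, 0, -0.5, -0.02, 0, 0, 0, -0.5, -0.015, 0, 0, 0, -0.5, 0, 0, 0, 0, -0.5]}}

```text
clock: 7.17
eef_pos: [0.5326, -0.3105, 0.2244]
tool_rot: [[0.142, 0.99, -0.0], [0.99, -0.142, -0.002], [-0.002, -0.0, -1.0]]
ft_force: [-0.3, -0.2, 0.1]
gripper_width: 0.0653
```

```bash
cat > meas.py <<'E'
from h import *
from station import bot
import sys
tag=sys.argv[1]
o=bot.get_obs();print(np.round(o["eef_pos"],4),np.round(o["tool_rot"][:,0],3),np.round(o["ft_force"],1))
for n in("top","side"):
    p,d=imaging.capture(n); cv2.imwrite(f"pics/{n}{tag}.png",p[:,:,::-1]); W=cloud(n,p,d); np.savez(f"pics/{n}{tag}.npz",p=p,d=d)
    X,Y,Z=W[...,0],W[...,1],W[...,2]
    f=lambda m:W[m]
    reg=(X>.48)&(X<.75)&(Y>-.30)&(Y<.38)
    def comp(lo,hi,r):
        m=(r&(Z>lo)&(Z<hi)).astype(np.uint8); k,L,s,c=cv2.connectedComponentsWithStats(m)
        if k<2: return None
        i=1+np.argmax(s[1:,4]); P=W[L==i]; return (s[i,4],)+rect(P)
    rb=(X>.48)&(X<.66)&(Y>-.30)&(Y<.15)
    print(n,"base",comp(.010,.026,rb)); print(n,"upr",comp(.030,.09,rb)); print(n,"uprtop",comp(.077,.092,rb))
    for nm,h in(("end",.130),("mid",.155),("far",.115)):
        print(n,nm,comp(h-.005,h+.009,(X>.48)&(X<.75)&(Y>.12)&(Y<.38)))
E
python3 meas.py 4
```

```text
[ 0.5326 -0.3105  0.2244] [ 0.142  0.99  -0.002] [-0.3 -0.2  0.1]
top base (np.int32(1201), array([ 554.4, -188.7]), array([107.1, 110.4]), 81.08)
top upr (np.int32(108), array([ 561.9, -134.2]), array([  5.2, 108.9]), 81.81)
top uprtop (np.int32(64), array([ 561.9, -134.2]), array([  5.1, 108.9]), 82.0)
top end (np.int32(1488), array([605.3, 188.3]), array([ 72.1, 164. ]), 80.13)
top mid (np.int32(1012), array([607.6, 248.2]), array([ 51.4, 150. ]), 80.2)
top far (np.int32(1484), array([630.3, 313.6]), array([ 78.9, 171.2]), 77.79)
side base (np.int32(1507), array([ 550.4, -185.8]), array([112. , 111.3]), 82.0)
side upr (np.int32(152), array([633.9, 145.1]), array([46.2,  9.6]), 0.0)
side uprtop (np.int32(48), array([635.2, 145.8]), array([ 8.3, 43.6]), 89.76)
side end (np.int32(867), array([596.4, 192.1]), array([ 85.2, 160. ]), 78.65)
side mid (np.int32(457), array([601.2, 248.2]), array([ 56.9, 148.8]), 79.07)
side far (np.int32(202), array([585.6, 156. ]), array([ 18. , 141.3]), 76.5)
```

View pics/top4.png

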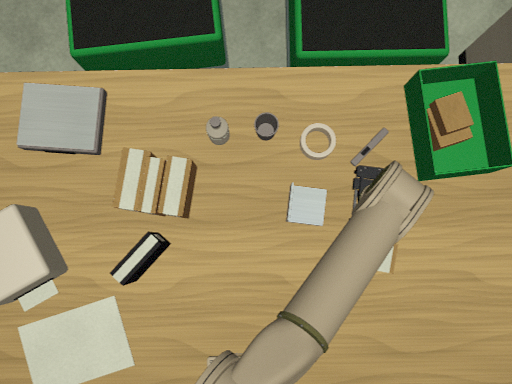

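View pics/side4.png

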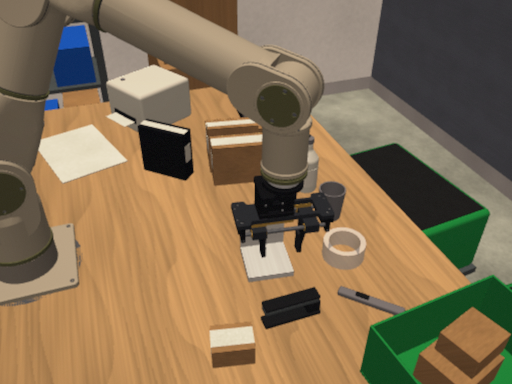

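{"name": "jog_arm", "arguments": {"deltas": [0.0125, 0, 0, 0, -0.5, 0.0125, 0, 0, 0, -0.5, 0, 0, 0.02, 0, -0.5, 0, 0, 0.02, 0, -0.5, 0, 0, 0.02, 0, -0.5, 0, 0, 0.02, 0, -0.5, 0, 0, 0.02, 0, -0.5, 0, 0, 0.02, 0, -0.5, 0, 0, 0.015, 0, -0.5, 0, 0, 0.012, 0, -0.5, 0, 0, 0, 0, -0.5]}}

```text
clock: 8.18
eef_pos: [0.5373, -0.2793, 0.0749]
tool_rot: [[0.136, 0.991, -0.003], [0.991, -0.136, 0.002], [0.002, -0.003, -1.0]]
ft_force: [-0.2, 0.4, -0.3]
gripper_width: 0.0653
```

```bash
python3 - <<'E'
from h import *
from station import bot
p,d=imaging.capture("side"); cv2.imwrite("pics/s5.png",cv2.resize(p[150:350,190:410,::-1],None,fx=3,fy=3))
o=bot.get_obs();print(o["eef_pos"],o["ft_force"])
E
```

```text
[ 0.5377326  -0.2802105   0.07646704] [-0.30221115 -0.60519678  0.16606844]
```

View pics/s5.png

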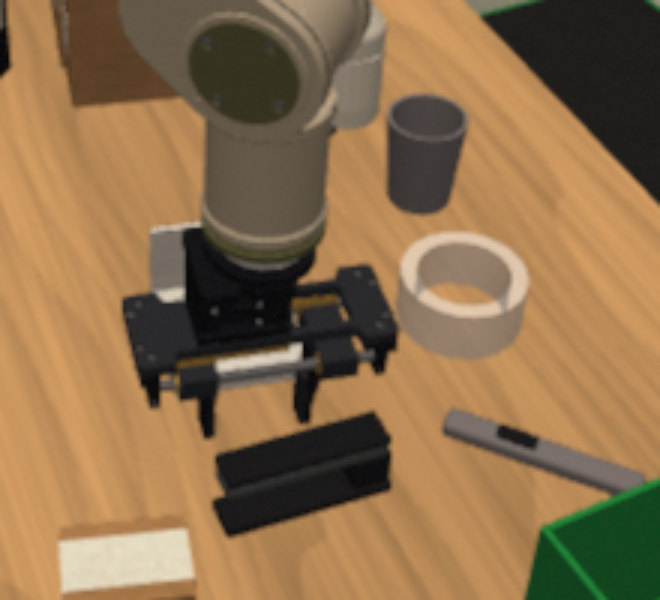

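{"name": "jog_arm", "arguments": {"deltas": [0.006, 0, 0, 0, -0.5, 0.006, 0, 0, 0, -0.5, 0.005, 0, 0, 0, -0.5, 0.003, 0, 0, 0, -0.5, 0.003, 0, 0, 0, -0.5, 0.003, 0, 0, 0, -0.5, 0.003, 0, 0, 0, -0.5, 0.003, 0, 0, 0, -0.5, 0.004, 0, 0, 0, -0.5, 0.005, 0, 0, 0, -0.5, 0.006, 0, 0, 0, -0.5, 0.007, 0, 0, 0, -0.5]}}

```text
clock: 9.23
eef_pos: [0.5449, -0.2288, 0.0773]
tool_rot: [[0.139, 0.99, 0.0], [0.99, -0.139, -0.001], [-0.001, 0.0, -1.0]]
ft_force: [-1.2, -4.6, 0.2]
gripper_width: 0.0651
```

```bash
python3 meas.py 6 | head -4; python3 - <<'E'
import cv2
p=cv2.imread('pics/top6.png');cv2.imwrite('pics/t6.png',cv2.resize(p[130:270,200:400],None,fx=4,fy=4))
E
```

```text
[ 0.5449 -0.2288  0.0773] [ 0.139  0.99  -0.001] [-1.2 -4.6  0.2]
top base (np.int32(883), array([ 558.6, -161.4]), array([ 88. , 110.3]), 80.83)
top upr (np.int32(99), array([ 565.3, -112.4]), array([  5.1, 110. ]), 82.06)
top uprtop (np.int32(30), array([ 566.7, -112.8]), array([ 4.9, 43.5]), 82.93)
```

View pics/t6.png

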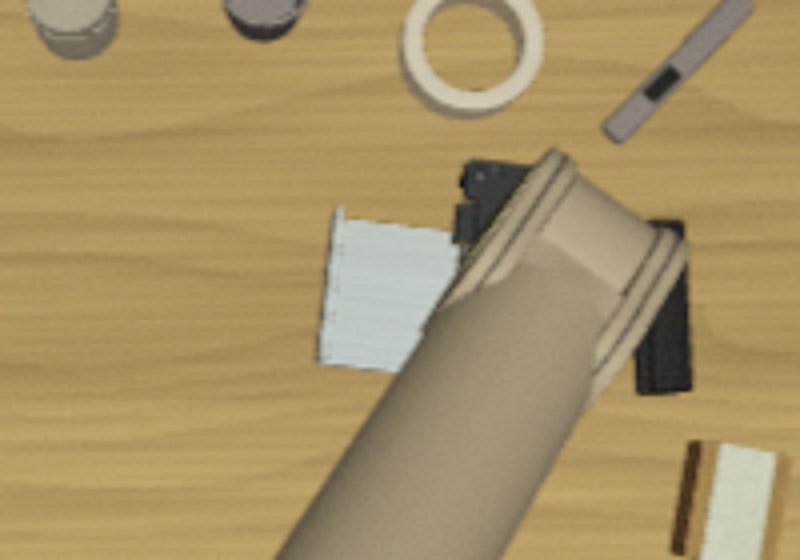

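{"name": "jog_arm", "arguments": {"deltas": [0.007, 0, 0, 0, -0.5, 0.008, 0, 0, 0, -0.5, 0.009, 0, 0, 0, -0.5, 0.009, 0, 0, 0, -0.5, 0.009, 0, 0, 0, -0.5, 0.009, 0, 0, 0, -0.5, 0.009, 0, 0, 0, -0.5, 0.009, 0, 0, 0, -0.5, 0.009, 0, 0, 0, -0.5, 0.009, 0, 0, 0, -0.5, 0.007, 0, 0, 0, -0.5, 0.006, 0, 0, 0, -0.5]}}

```text
clock: 10.33
eef_pos: [0.559, -0.1286, 0.0772]
tool_rot: [[0.138, 0.99, 0.0], [0.99, -0.138, 0.0], [0.0, -0.0, -1.0]]
ft_force: [-1.9, -6.0, 1.5]
gripper_width: 0.0655
```

```bash
python3 meas.py 7 | head -5
```

```text
[ 0.559  -0.1286  0.0772] [0.138 0.99  0.   ] [-1.9 -6.   1.5]
top base (np.int32(737), array([574. , -49.5]), array([ 75.7, 113.2]), 78.91)
top upr (np.int32(80), array([578.7, -12.5]), array([  5. , 109.1]), 81.92)
top uprtop (np.int32(52), array([586.9, -13.5]), array([ 4.6, 92.5]), 81.93)
top end (np.int32(1479), array([605.4, 188. ]), array([ 72.6, 162.9]), 79.99)
```

{"name": "jog_arm", "arguments": {"deltas": [0.007, 0, 0, 0, -0.5, 0.008, 0, 0, 0, -0.5, 0.009, 0, 0, 0, -0.5, 0.009, 0, 0, 0, -0.5, 0.009, 0, 0, 0, -0.5, 0.009, 0, 0, 0, -0.5, 0.009, 0, 0, 0, -0.5, 0.009, 0, 0.005, -0.5, 0.008, 0, 0, 0.007, -0.5, 0.007, 0, 0, 0.007, -0.5, 0.006, 0, 0, 0.007, -0.5, 0.005, 0, 0, 0.007, -0.5]}}

```text
$.deltas: bad value
```

```bash
sed -i 's/(Y<.15)$/(Y<.13)/' meas.py; python3 meas.py 8 | head -8; python3 - <<'E'
import cv2
p=cv2.imread('pics/top8.png');cv2.imwrite('pics/t8.png',cv2.resize(p[130:270,110:310],None,fx=4,fy=4))
E
```

```text
[ 0.5592 -0.1278  0.0771] [0.136 0.991 0.001] [0.4 0.3 0. ]
top base (np.int32(743), array([573.7, -50. ]), array([ 76.6, 111.8]), 80.03)
top upr (np.int32(84), array([579., -11.]), array([  5.1, 108.9]), 82.12)
top uprtop (np.int32(65), array([580. , -11.1]), array([  5., 107.]), 82.1)
top end (np.int32(1483), array([605.7, 188. ]), array([ 72.7, 163.6]), 80.0)
top mid (np.int32(998), array([607.6, 248.6]), array([ 51.7, 150.1]), 80.71)
top far (np.int32(1504), array([630.1, 311.6]), array([ 80.7, 170.9]), 79.65)
side base (np.int32(318), array([ 566.3, -109. ]), array([64.5, 70.9]), 81.65)
```

View pics/t8.png

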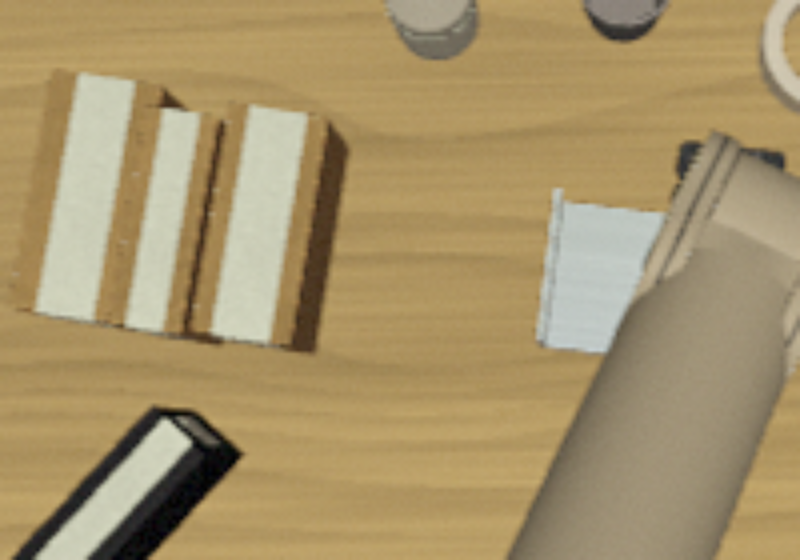

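The call was refused because one row was missing a number, so nothing moved. I'll send it again.

{"name": "jog_arm", "arguments": {"deltas": [0.007, 0, 0, 0, -0.5, 0.008, 0, 0, 0, -0.5, 0.009, 0, 0, 0, -0.5, 0.009, 0, 0, 0, -0.5, 0.009, 0, 0, 0, -0.5, 0.009, 0, 0, 0, -0.5, 0.009, 0, 0, 0, -0.5, 0.009, 0, 0, 0.005, -0.5, 0.008, 0, 0, 0.007, -0.5, 0.007, 0, 0, 0.007, -0.5, 0.006, 0, 0, 0.007, -0.5, 0.005, 0, 0, 0.007, -0.5]}}

```text
clock: 11.53
eef_pos: [0.5724, -0.0348, 0.0771]
tool_rot: [[0.171, 0.985, -0.0], [0.985, -0.171, 0.0], [0.0, -0.0, -1.0]]
ft_force: [-0.8, -4.5, -1.1]
gripper_width: 0.065
```

```bash
python3 meas.py 9 | head -8; python3 - <<'E'
import cv2
p=cv2.imread('pics/top9.png');cv2.imwrite('pics/t9.png',cv2.resize(p[130:270,110:310],None,fx=4,fy=4))
E
```

```text
[ 0.5724 -0.0348  0.0771] [0.171 0.985 0.   ] [-0.8 -4.5 -1.1]
top base (np.int32(454), array([593. ,  57.7]), array([ 42.5, 109.7]), 80.53)
top upr (np.int32(132), array([596.7,  80.7]), array([  5.7, 109.1]), 80.05)
top uprtop (np.int32(70), array([596.1,  80.8]), array([  5.7, 107.6]), 80.05)
top end (np.int32(1488), array([605.4, 188.2]), array([ 72.2, 163.1]), 80.08)
top mid (np.int32(1000), array([607.7, 247.9]), array([ 52.1, 150.5]), 80.33)
top far (np.int32(1504), array([630. , 311.4]), array([ 80.7, 170.3]), 79.58)
side base (np.int32(323), array([581.5,  -7.9]), array([73.6, 71.1]), 77.14)
```

View pics/t9.png

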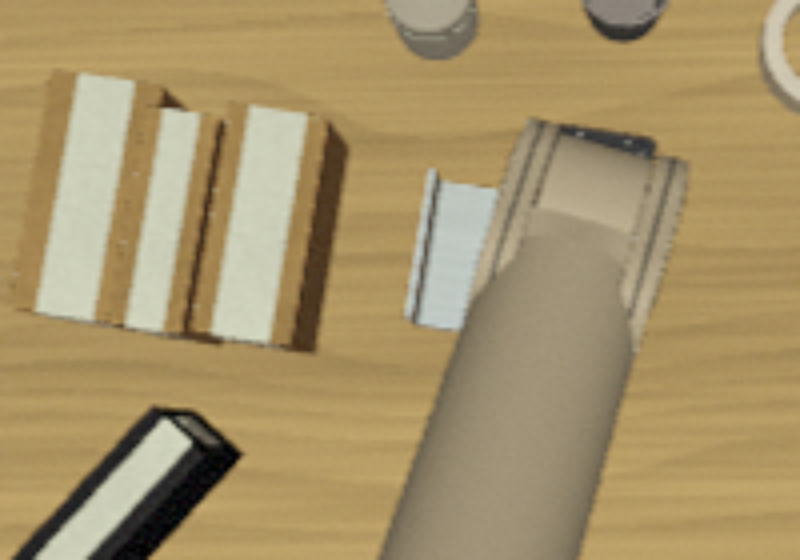

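{"name": "jog_arm", "arguments": {"deltas": [0.006, 0, 0, 0, -0.5, 0.007, 0, 0, 0, -0.5, 0.008, 0, 0, 0, -0.5, 0.008, 0, 0, 0, -0.5, 0.008, 0, 0, 0, -0.5, 0.007, 0, 0, 0, -0.5, 0.006, 0, 0, 0, -0.5, 0.005, 0, 0, 0, -0.5, 0.003, 0, 0, 0, -0.5]}}

```text
clock: 12.38
eef_pos: [0.5824, 0.0224, 0.0772]
tool_rot: [[0.17, 0.985, 0.0], [0.985, -0.17, 0.0], [0.0, 0.0, -1.0]]
ft_force: [-1.3, -5.0, 2.0]
gripper_width: 0.0654
```

```bash
python3 meas.py 10 | head -8; python3 - <<'E'
import cv2
from station import imaging
p=cv2.imread('pics/top10.png');cv2.imwrite('pics/t10.png',cv2.resize(p[140:230,140:260],None,fx=6,fy=6))
p,d=imaging.capture("wrist");cv2.imwrite('pics/w10.png',p[:,:,::-1])
E
```

```text
[0.5824 0.0224 0.0772] [0.17  0.985 0.   ] [-1.3 -5.   2. ]
top base (np.int32(153), array([605.2, 119. ]), array([ 21.3, 108.5]), 87.06)
top upr (np.int32(24), array([645.9, 128.7]), array([ 2.3, 24.4]), 83.59)
top uprtop (np.int32(5), array([653.9, 128.2]), array([1.9, 7.2]), 74.17)
top end (np.int32(1482), array([605.6, 188.3]), array([ 72.6, 163.2]), 80.08)
top mid (np.int32(1006), array([607.6, 248.2]), array([ 52. , 150.5]), 80.05)
top far (np.int32(1488), array([630.5, 312.3]), array([ 79.8, 170.9]), 79.2)
side base (np.int32(342), array([585.2,  50.5]), array([83.5, 81.1]), 78.65)
```

View pics/t10.png

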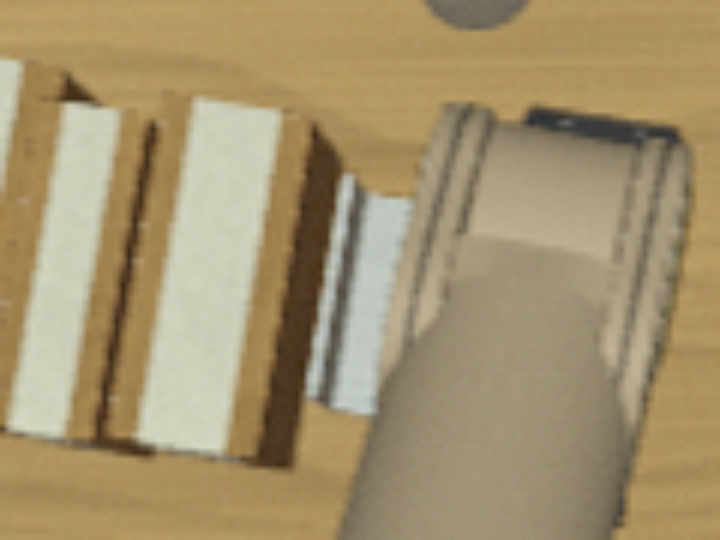

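View pics/w10.png

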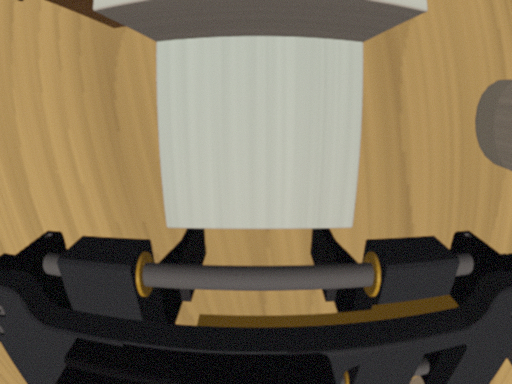

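```bash
cat > gap.py <<'E'
from h import *
from station import bot
import sys
tag=sys.argv[1]
o=bot.get_obs();print(round(o["clock"],2),np.round(o["eef_pos"],4),np.round(o["tool_rot"][:2,0],3),np.round(o["ft_force"],1))
p,d=imaging.capture("top");cv2.imwrite(f"pics/top{tag}.png",p[:,:,::-1]);np.savez(f"pics/top{tag}.npz",p=p,d=d)
W=cloud("top",p,d);X,Y,Z=W[...,0],W[...,1],W[...,2]
pi=p.astype(int);gray=(pi.max(-1)-pi.min(-1)<40)
a=np.radians(80.06);n=np.array([np.cos(a),np.sin(a)]);t=np.array([np.sin(a),-np.cos(a)])
N=W[...,:2]@n;T=W[...,:2]@t
reg=(X>.48)&(X<.75)&(Y>.0)&(Y<.20)
face=reg&~gray&(Z>.02)&(Z<.122)&(N<.27)&(N>.24)
print("face n med %.4f (%d)"%(np.median(N[face]),face.sum()), "by z",[round(float(np.median(N[face&(abs(Z-z)<.01)])),4) if (face&(abs(Z-z)<.01)).any() else None for z in(.03,.05,.07,.09,.11)])
up=reg&gray&(Z>.072)&(Z<.094)
print("upr",up.sum(),rect(W[up]),"N %.4f..%.4f"%tuple(np.percentile(N[up],[3,97])),"T %.4f..%.4f"%(T[up].min(),T[up].max()))
f=np.polyfit(T[up],N[up],1);print("upr slope deg",np.degrees(np.arctan(f[0])))
top=(X>.48)&(X<.75)&(Y>.12)&(Y<.38)
for nm,h in(("end",.13),("mid",.155),("far",.115)):
    m=(top&(Z>h-.005)&(Z<h+.009)).astype(np.uint8);k,L,s,c=cv2.connectedComponentsWithStats(m);i=1+np.argmax(s[1:,4]);mm=L==i
    print(nm,rect(W[mm]),"N %.4f..%.4f T %.4f..%.4f"%(*np.percentile(N[mm],[1,99]),*np.percentile(T[mm],[1,99])))
E
python3 gap.py 11
```

```text
12.53 [0.5824 0.0226 0.0772] [0.17  0.985] [ 0.1  0.1 -0.2]
face n med 0.2545 (260) by z [0.2545, 0.2545, 0.2545, 0.2545, 0.2546]
upr 108 (array([641. , 128.8]), array([ 44.4, 259.7]), 64.91) N 0.1868..0.2523 T 0.4848..0.7287
upr slope deg -13.651235475965995
end (array([605.7, 188.3]), array([ 72.3, 163.1]), 80.33) N 0.2546..0.3253 T 0.4867..0.6436
mid (array([607.8, 248.2]), array([ 51.7, 150.7]), 80.43) N 0.3244..0.3742 T 0.4820..0.6288
far (array([630.5, 313.8]), array([ 79.6, 172.2]), 78.02) N 0.3828..0.4542 T 0.4832..0.6504
```

```bash
sed -i 's/^up=.*/up=reg\&gray\&(Z>.065)\&(Z<.094)\&(N>.21)\&(N<.2525)\&(T>.48)\&(T<.66)/' gap.py; python3 gap.py 12|head -4
```

```text
12.58 [0.5824 0.0225 0.0772] [0.17  0.985] [ 0.  -0.5 -0.4]
face n med 0.2546 (250) by z [0.2546, 0.2546, 0.2545, 0.2545, 0.2545]
upr 92 (array([605.4, 138.5]), array([  5.9, 107.5]), 80.41) N 0.2381..0.2435 T 0.5187..0.6262
upr slope deg 0.2562762790888282
```

{"name": "jog_arm", "arguments": {"deltas": [0.002, 0, 0, 0, -0.5, 0.003, 0, 0, 0, -0.5, 0.002, 0, 0, 0, -0.5, 0.001, 0, 0, 0, -0.5, 0, 0, 0, 0, -0.5]}}

```text
clock: 13.05
eef_pos: [0.5836, 0.0293, 0.0772]
tool_rot: [[0.171, 0.985, -0.0], [0.985, -0.171, -0.0], [-0.0, -0.0, -1.0]]
ft_force: [-0.6, -2.9, 0.8]
gripper_width: 0.0653
```

```bash
python3 gap.py 13
```

```text
13.05 [0.5836 0.0293 0.0772] [0.171 0.985] [-0.6 -2.9  0.8]
face n med 0.2545 (184) by z [0.2543, 0.2545, 0.2545, 0.2545, 0.2546]
upr 97 (array([608.3, 144.2]), array([  6.2, 108. ]), 79.91) N 0.2442..0.2500 T 0.5203..0.6283
upr slope deg 0.12874956211947808
end (array([605.8, 188.4]), array([ 72.7, 163.3]), 80.45) N 0.2545..0.3253 T 0.4866..0.6434
mid (array([607.6, 248.5]), array([ 51.4, 150. ]), 80.43) N 0.3248..0.3738 T 0.4823..0.6289
far (array([630. , 311.3]), array([ 81.3, 170.2]), 79.47) N 0.3810..0.4544 T 0.4836..0.6500
```

{"name": "jog_arm", "arguments": {"deltas": [0.001, 0, 0, 0, -0.5, 0.001, 0, 0, 0, -0.5, 0.001, 0, 0, 0, -0.5, 0, 0, 0, 0, -0.5]}}

```text
clock: 13.43
eef_pos: [0.5842, 0.0327, 0.0772]
tool_rot: [[0.17, 0.985, 0.0], [0.985, -0.17, 0.0], [0.0, -0.0, -1.0]]
ft_force: [-0.2, -4.1, 1.1]
gripper_width: 0.0653
```

```bash
python3 gap.py 14;python3 - <<'E'
import cv2
p=cv2.imread('pics/top14.png');cv2.imwrite('pics/t14.png',cv2.resize(p[150:220,170:230],None,fx=8,fy=8))
E
```

```text
13.43 [0.5842 0.0327 0.0772] [0.17  0.985] [-0.2 -4.1  1.1]
face n med 0.2544 (135) by z [0.2544, 0.2544, 0.2543, 0.2546, 0.2544]
upr 84 (array([608.9, 147.2]), array([  4.8, 108.4]), 80.43) N 0.2479..0.2522 T 0.5202..0.6286
upr slope deg 0.15012590438275655
end (array([605.5, 188.3]), array([ 72.4, 163.2]), 79.94) N 0.2546..0.3252 T 0.4864..0.6437
mid (array([607.6, 248.2]), array([ 51.4, 150.2]), 79.81) N 0.3246..0.3739 T 0.4821..0.6288
far (array([630.1, 311.7]), array([ 81.1, 170.4]), 79.91) N 0.3830..0.4543 T 0.4834..0.6504
```

View pics/t14.png

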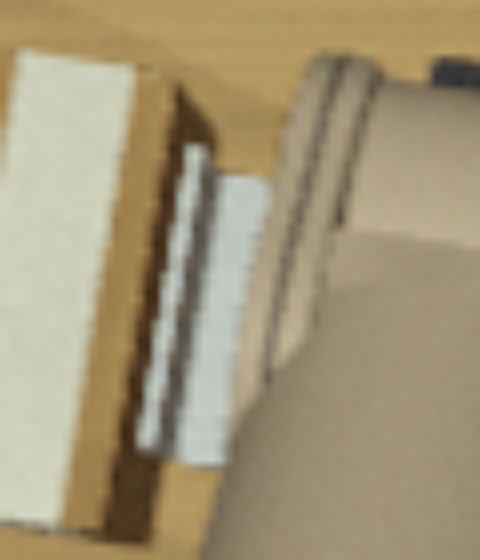

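{"name": "jog_arm", "arguments": {"deltas": [0.0005, 0, 0, 0, -0.5, 0.0005, 0, 0, 0, -0.5]}}

```text
clock: 13.65
eef_pos: [0.5843, 0.0334, 0.0772]
tool_rot: [[0.171, 0.985, -0.0], [0.985, -0.171, 0.0], [0.0, -0.0, -1.0]]
ft_force: [-0.3, -4.5, 0.4]
gripper_width: 0.0654
```

```bash
sed -i 's/N<.2525/N<.258/' gap.py; python3 gap.py 15;python3 gap.py 15b|sed -n 2,5p
```

```text
13.65 [0.5843 0.0334 0.0772] [0.171 0.985] [-0.3 -4.5  0.4]
face n med 0.2545 (125) by z [0.2546, 0.2544, 0.2544, 0.2546, 0.2545]
upr 131 (array([607.5, 149.4]), array([  7.5, 111.8]), 80.55) N 0.2486..0.2552 T 0.5167..0.6285
upr slope deg -0.039249743407982124
end (array([605.3, 187.9]), array([ 72.8, 163.3]), 79.75) N 0.2545..0.3252 T 0.4864..0.6435
mid (array([607.8, 248.7]), array([ 51.6, 150.4]), 79.84) N 0.3247..0.3745 T 0.4822..0.6291
far (array([630.3, 311.7]), array([ 79.8, 171.4]), 79.5) N 0.3821..0.4545 T 0.4833..0.6501
face n med 0.2546 (124) by z [0.2544, 0.2546, 0.2546, 0.2546, 0.2546]
upr 125 (array([603. , 150.1]), array([  6.7, 120.6]), 80.2) N 0.2490..0.2550 T 0.5077..0.6283
upr slope deg -0.16184030446163927
end (array([605.3, 188.4]), array([ 72.6, 163.8]), 80.22) N 0.2547..0.3254 T 0.4865..0.6434
```

{"name": "jog_arm", "arguments": {"deltas": [0.0005, 0, 0, 0, -0.5, 0.0005, 0, 0, 0, -0.5]}}

```text
clock: 13.92
eef_pos: [0.5843, 0.0336, 0.0772]
tool_rot: [[0.171, 0.985, -0.0], [0.985, -0.171, -0.001], [-0.001, -0.0, -1.0]]
ft_force: [-1.7, -7.6, 1.5]
gripper_width: 0.0652
```

```bash
python3 gap.py 16
```

```text
13.92 [0.5843 0.0336 0.0772] [0.171 0.985] [-1.7 -7.6  1.5]
face n med 0.2546 (123) by z [0.2546, 0.2545, 0.2547, 0.2548, 0.2545]
upr 127 (array([595. , 151.6]), array([  6.7, 137.1]), 80.15) N 0.2488..0.2550 T 0.4914..0.6285
upr slope deg -0.32603717421919676
end (array([605.5, 188.1]), array([ 72.4, 163.3]), 80.25) N 0.2545..0.3253 T 0.4863..0.6438
mid (array([607.9, 248.3]), array([ 51.5, 150.9]), 80.29) N 0.3244..0.3742 T 0.4822..0.6289
far (array([630.2, 310.7]), array([ 81.9, 170.8]), 80.11) N 0.3817..0.4544 T 0.4833..0.6499
```

Force jumped to 7.6 N while the tool stopped advancing, so the bookend has reached the carton, and the row hasn't moved. I'll back off and check.

{"name": "jog_arm", "arguments": {"deltas": [-0.003, 0, 0, 0, -0.5, -0.006, 0, 0, 0, -0.5, -0.012, 0, 0, 0, -0.5, -0.015, 0, 0, 0, -0.5, -0.02, 0, -0.01, 0, -0.5, -0.02, 0, -0.02, 0, -0.5, -0.02, 0, -0.03, 0, -0.5, -0.02, 0, -0.03, 0, -0.5, -0.02, 0, -0.03, 0, -0.5, -0.02, 0, -0.03, 0, -0.5, -0.02, 0, -0.02, 0, -0.5, 0, 0, 0, 0, -0.5]}}

```text
clock: 14.97
eef_pos: [0.5544, -0.145, 0.252]
tool_rot: [[0.177, 0.984, 0.007], [0.984, -0.177, -0.001], [0.0, 0.007, -1.0]]
ft_force: [0.5, 0.1, -0.7]
gripper_width: 0.065
```

```bash
python3 gap.py 17;python3 - <<'E'
import cv2
from station import imaging
p=cv2.imread('pics/top17.png');a=cv2.resize(p[140:230,140:240],None,fx=6,fy=6,interpolation=cv2.INTER_CUBIC);cv2.imwrite('pics/t17.png',a)
p,d=imaging.capture("side");cv2.imwrite('pics/s17.png',cv2.resize(p[90:240,150:350,::-1],None,fx=4,fy=4,interpolation=cv2.INTER_CUBIC))
p,d=imaging.capture("wrist");cv2.imwrite('pics/w17.png',p[:,:,::-1])
E
```

```text
14.97 [ 0.5544 -0.145   0.252 ] [0.177 0.984] [ 0.5  0.1 -0.7]
face n med 0.2546 (110) by z [0.2543, 0.2545, 0.2544, 0.2546, 0.2546]
upr 129 (array([593.1, 151.9]), array([  7.3, 140.4]), 80.21) N 0.2487..0.2550 T 0.4878..0.6282
upr slope deg -0.2916546437259909
end (array([606.8, 187.8]), array([ 72.7, 160.7]), 80.15) N 0.2544..0.3253 T 0.4865..0.6438
mid (array([607.8, 248.4]), array([ 51.5, 150.5]), 80.14) N 0.3245..0.3740 T 0.4821..0.6290
far (array([630.1, 312.1]), array([ 81.1, 171. ]), 79.29) N 0.3814..0.4545 T 0.4832..0.6503
```

View pics/t17.png

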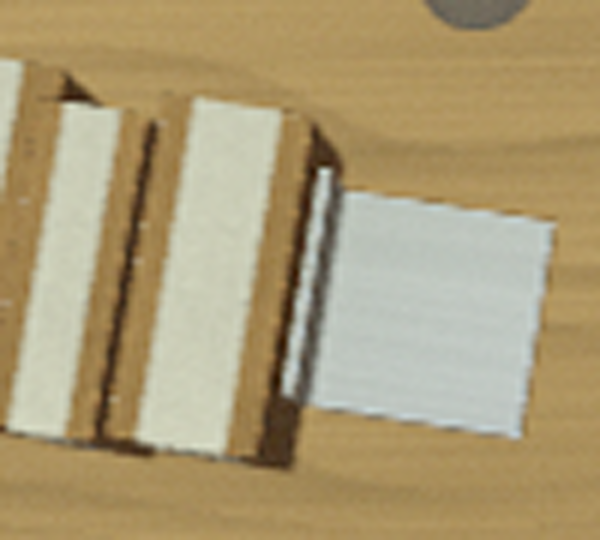

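View pics/s17.png

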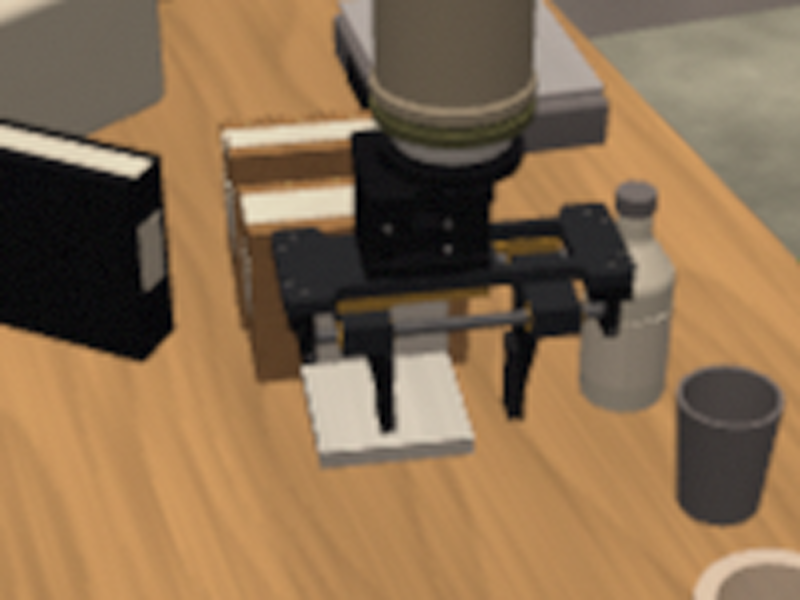

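View pics/w17.png

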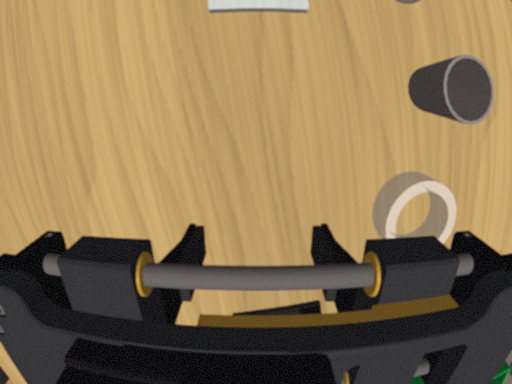

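```bash
python3 - <<'E'
from h import *
z=np.load("pics/top17.npz");p,d=z["p"].astype(int),z["d"];W=cloud("top",p,d)
a=np.radians(80.06);n=np.array([np.cos(a),np.sin(a)]);t=np.array([np.sin(a),-np.cos(a)])
N=W[...,:2]@n;T=W[...,:2]@t;Z=W[...,2]
b=(Z>.009)&(Z<.026)&(N>.12)&(N<.26)&(T>.48)&(T<.66);P=W[b]
print("base",rect(P),"N",np.percentile(N[b],[0.5,99.5]),"T",T[b].min(),T[b].max(),"z",np.median(Z[b]))
for lo in np.arange(.52,.625,.02):
    m=b&(abs(T-lo-.008)<.01); u=(Z>.05)&(Z<.096)&(N>.235)&(N<.258)&(abs(T-lo-.008)<.01)&(p.min(-1)>150)
    f=(Z>.02)&(Z<.122)&(N>.24)&(N<.27)&(p.max(-1)<140)&(abs(T-lo-.008)<.01)&(Z>.09)
    print(round(lo,2),"base edge N %.4f"%np.percentile(N[m],2),"upr top N %.4f med %.4f z %.4f"%(N[u].min(),np.median(N[u]),np.median(Z[u])),"face %.4f"%np.median(N[f]))
# 4 views of upright before (frame 9) for ref
for tag in("9",):
    z=np.load(f"pics/top{tag}.npz");p,d=z["p"].astype(int),z["d"];W=cloud("top",p,d);N=W[...,:2]@n;T=W[...,:2]@t;Z=W[...,2]
    u=(Z>.065)&(Z<.096)&(N>.15)&(N<.2)&(T>.5)&(T<.65);print(N[u].min(),np.median(N[u]),N[u].max())
E
```

```text
base (array([590.4,  89.2]), array([131., 156.]), 79.82) N [0.14447723 0.25399561] T 0.48845189751257784 0.6444641888984413 z 0.015913922225714312
0.52 base edge N 0.1454 upr top N 0.2507 med 0.2529 z 0.0826 face 0.2546
0.54 base edge N 0.1464 upr top N 0.2512 med 0.2534 z 0.0833 face 0.2544
0.56 base edge N 0.1465 upr top N 0.2503 med 0.2533 z 0.0843 face 0.2545
0.58 base edge N 0.1458 upr top N 0.2504 med 0.2534 z 0.0843 face 0.2545
0.6 base edge N 0.1465 upr top N 0.2505 med 0.2532 z 0.0815 face 0.2547
0.62 base edge N 0.1459 upr top N 0.2503 med 0.2530 z 0.0827 face 0.2547
0.17958652830073168 0.18192188251585276 0.18527938890938817
```

```bash
python3 - <<'E'
from h import *
from station import workorder
A=np.load("pics/top0.npz")["p"].astype(int);B=np.load("pics/top17.npz")["p"].astype(int)
for nm,(u,v) in dict(tape=(318,140),cleaner=(218,130),pencup=(267,124),knife=(369,147),stapler=(366,206),smallbox=(383,256),decoy=(140,258),row=(150,184)).items():
    w=np.abs(A-B)[v-18:v+18,u-18:u+18].max(-1); print(nm,(w>50).mean().round(3))
workorder.finish_job()
E
```

```text
tape 0.006
cleaner 0.0
pencup 0.0
knife 0.0
stapler 0.0
smallbox 0.0
decoy 0.0
row 0.0
the job is handed in; nothing more can be done
```

The bookend is standing on its base again and is snug and square against the end carton. I handed the job in at about 15 s of the 58 s allowed. It was done with fingertip pushes only:

1. **Tipping:** I pushed the base over near its top edge, away from the row, until it fell flat and the upright swung up.
2. **Sliding:** I pushed the free edge of the base with both fingertips, turning about 2° on the way to match the row. I used the base edge rather than the foot of the upright because the gripper body would have hit the 130 mm carton.
3. **Stopping:** I stopped at contact, when the force rose from about 4.5 to 7.6 N and the tool stopped advancing, then backed the arm clear.

What the last checks from the top camera showed:
- **Fit:** the base edge, plus the 110 mm base, puts the upright's back level with the carton face. Any gap is within the measuring error of about 1 mm, and I saw no skew across the width.
- **Sideways position:** the bookend sits about 10 mm off the carton's centre, at least 15 mm inside its nearer side.
- **Other things:** the cartons measured the same as at the start, and a before-and-after image comparison showed the other bench objects had not moved.

**Disagreements and limits:**
- The two cameras differed by about 5 mm in x, so I used the top camera for all relative distances.
- Some automatic outline fits of the upright in contact picked up carton pixels and read too wide, so I used the edge readings instead.
- One move call was refused for a missing number; nothing moved, and I sent it again.

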